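# Re-plug a gauge manifold for the next calibration

### The job

The gauge manifold on the bench is still plugged up for the last job. Set it up for the next one: the black digital gauge into the blue outlet, the white-faced dial gauge into the red outlet and the blanking plug into the yellow outlet, each fully home and standing straight. Every outlet is taken, so park a fitting in the empty parking stand on the way, leave the stand empty again, keep the gauges upright all the time and leave the oil bottle, the little dish and the brass cap where they are.

Things in the scene. Friction and masses are not known exactly. Their poses are not given: they have to be found in the camera images.
- digital_gauge: Black digital gauge, 141 mm tall, upright on a push-in nipple. Origin: nipple tip, on its axis; z up; display looks along -x. Spigot 18 mm wide, tip tapered to 10 mm, collar 44 mm wide at z 24-28 mm, then stem and round case: 82 mm wide (y), 30 mm thick (x -16 to 14 mm), centre z 100. Grip the case across its thickness (x), TCP at z 124. About 0.5 kg. Starts home in an outlet other than blue.
- dial_gauge: White-faced dial gauge, dark case, brass stem, 118 mm tall, upright on the same nipple as the digital gauge (collar at z 24-28 mm). Origin: nipple tip, on its axis; z up; dial looks along -x. Round case 66 mm wide (y), 29 mm thick (x -17 to 12 mm), centre z 85. Grip the case across its thickness (x), TCP at z 104. About 0.4 kg. Starts home in an outlet other than red.
- blanking_plug: Steel blanking plug: the same nipple (collar 44 mm wide at z 24-28 mm) with a low head 27 mm in diameter, z 28-50 mm. Origin: nipple tip, on its axis; z up. Grip the head, TCP at z 50, fingertips above the collar. About 0.15 kg. Starts home in an outlet other than yellow; a gauge may stand 120 mm to either side of it.
- blue_port: Blue outlet: fixed upright round socket, 53 mm wide at the rim. Origin: centre of its foot, on the manifold bar, 24 mm above the bench; z up, y along the bar. Rim 30 mm above the origin; mouth 34 mm wide, narrowing to a 21 mm bore. Home: collar on the rim, fitting's origin 6 mm above this one, side play 1.5 mm. The three outlets stand 120 mm apart in any order on a bar 350 x 50 x 24 mm.
- red_port: Red outlet of the manifold; same shape and origin as the blue one.
- yellow_port: Yellow outlet of the manifold; same shape and origin as the blue one.
- parking_stand: Parking stand, empty at the start, fixed: dark round foot 94 mm across carrying the same socket in bare steel. Origin: centre of the underside, on the bench; z up. Rim 42 mm above the origin; a fitting home in it has its origin 18 mm above this one.
- oil_bottle: Translucent dropper bottle with a label and a pointed white spout, 45 mm in diameter, 146 mm tall, bystander. Origin: centre of the underside.
- alu_dish: Small aluminium dish with bits in it, 66 mm across, 16 mm high, bystander. Origin: centre of the underside.
- brass_cap: Brass cap nut, 30 mm in diameter, 22 mm high, bystander. Origin: centre of the underside.
Not all that is in view belongs to the job. What is shaped like the parking_stand but orange or purple is not meant.

How it is judged (in metres and radians):
On the way:
1. one of the three fittings stands home in the parking stand (((horizontal distance between digital_gauge and parking_stand below 0.008 m and z of digital_gauge in the frame of parking_stand below 0.023 m) or (horizontal distance between dial_gauge and parking_stand below 0.008 m and z of dial_gauge in the frame of parking_stand below 0.023 m) or (horizontal distance between blanking_plug and parking_stand below 0.008 m and z of blanking_plug in the frame of parking_stand below 0.023 m))), for 0.2 s.
At the end, for the whole second after the job is handed in: Digital gauge home in the blue outlet, dial gauge in the red, blanking plug in the yellow: each within 6 mm of the outlet's axis, tip under 10 mm above its foot, under 0.1 rad from upright, released and at rest; the parking stand is empty (all three over 80 mm away) (horizontal distance between digital_gauge and blue_port below 0.006 m and z of digital_gauge in the frame of blue_port below 0.01 m and angle between each of digital_gauge, dial_gauge, blanking_plug's own z axis and vertical below 0.1 rad and horizontal distance between dial_gauge and red_port below 0.006 m and z of dial_gauge in the frame of red_port below 0.01 m and horizontal distance between blanking_plug and yellow_port below 0.006 m and z of blanking_plug in the frame of yellow_port below 0.01 m and linear speed of each of digital_gauge, dial_gauge, blanking_plug below 0.02 m/s and horizontal distance between each of digital_gauge, dial_gauge, blanking_plug and parking_stand above 0.08 m); the robot touches nothing.
It fails at once if a gauge is tipped over or dropped on its side (more than 0.6 rad) (angle between any of digital_gauge, dial_gauge's own z axis and vertical above 0.6 rad).
It fails at once if the oil bottle, the dish or the brass cap is moved by more than 30 mm or the bottle knocked over (distance of any of oil_bottle, alu_dish, brass_cap from where it was at the start of the episode above 0.03 m or angle between oil_bottle's own z axis and vertical above 0.5 rad).
It also fails if it takes over 107 s, if anything falls off the work surface, if the arm or the gripper's body presses on something with over 40 N, if the wrist force passes 120 N, or if a joint passes its speed limit or range.

### The arm

A 6-joint arm with a two-finger parallel gripper is mounted at the origin on a cart in front of the work surface, level with it; the furniture and walls round the work are solid. World frame = base frame: x ahead of the robot, y to its left, z up, the work surface at z = 0. Lengths are in mm, angles in rad, forces in N, time in s.
With the tool pointing down it reaches from about 275 to 825 mm from the base axis. Payload 5.2 kg.
Tool frame: the origin (TCP) lies between the finger pads, 19 mm behind the fingertips; this is the grasp point; z points along the fingers, y is the line along which they close (so a half turn about z gives the same grasp; the last joint's range is limited). The gripper opens to 93 mm and grips with 3 to 60 N. Pads are 15 mm wide; open, the fingers measure 128 mm over their backs; the gripper's body (75 mm by 188 mm) begins 65 mm behind the grasp point.
Start: joints at [-1.417, 0.259, 1.535, -0, 1.348, -0.203], TCP at [192.123, -515.358, 237.453] pointing down, gripper open.
Joint ranges: [-3.14, 3.14], [-0.91, 2.08], [0.19, 2.58], [-1.22, 4.36], [0.22, 2.71], [-3.12, 3.12]. Speed limits (rad/s): [2.57, 2.57, 3.14, 3.14, 3.14, 3.14].

### API

Orientations are given as [roll, pitch, yaw] about the fixed x, y, z axes, in that order (R = Rz(yaw) Ry(pitch) Rx(roll)).
In Python, from bench import robot gives the robot as it stands. The module is installed in compiled form; this text tells all that it offers. Calls block until the motion is done:
- robot.move_ptp(position, orientation): joint-space move of the TCP to a pose.
- robot.move_linear(position, ori=None, speed=150, f_stop=None): straight line of the TCP; ori=None keeps the orientation; speed is the mean speed in mm/s. With f_stop (N) it stops when the force on the tool has changed by that much, and returns True; else False.
- robot.move_j(angles): joint-space move.
- robot.move_gripper(opening): opening from 0.0 (shut) to 1.0 (fully open); the grip force is fixed at half the most; returns when the fingers have stopped.
- robot.sleep(seconds).
- robot.inverse_kinematics(position, orientation): joint angles nearest the present ones, or None.
- robot.get_image(name): name is "scene" or "top"; returns a dict with "img" (420x560x3 uint8, blue, green, red), "fovy" (degrees; the focal length in pixels is half the picture's height over the tangent of half this angle, whatever the lens; pixels are square), "cx", "cy" (the principal point, pixels), "eye" and "orientation" of the camera in the world. Camera axes: x right, y down, z forward; pixel columns grow to the right and rows downward; lengths in mm; the calibration is good to about 2 mm. A picture is of the moment at which its call begins. There is no depth.
A pose or a line that the arm cannot do raises robot.MotionError and nothing moves.
- robot.hand_in(): hands the job in; it is judged then, once.
Readings, each from a call of its own:
- robot.current_t(): time.
- robot.current_qpos(): joint angles.
- robot.current_joint_vel(): joint speeds.
- robot.current_joint_efforts(): joint torques, N m.
- robot.current_tcp_pos(): TCP position.
- robot.current_eef_rot(): TCP orientation.
- robot.current_contact_force(): force on the tool from outside, world axes, zero at the start.
- robot.current_ft_torque(): the same for the moment, N m.
- robot.current_gripper_width(): opening from 0.0 (shut) to 1.0 (fully open).
- robot.current_finger_force(): force on a finger pad.
Only numpy, scipy, OpenCV 4.12 (cv2) and the standard library are available. Lean on these libraries where they do the work, as an engineer would, in place of code of your own. Each camera call takes 0.05 s, during which the arm holds its last target. There are 200 camera calls.

## Working session

There is one attempt and no reset: what is moved stays moved. The work goes in short steps, each a Python script; the robot and the scene stay as the last script left them, time stands still between calls to the robot, and variables do not carry over. Pictures are saved under pics/ and viewed, at most 14 in all, crops included, and the job is handed in when it is done.

```bash
mkdir -p pics; python3 - <<'E'
from bench import robot
import cv2
for n in("scene","top"):
    d=robot.get_image(n); cv2.imwrite(f"pics/{n}0.png",d["img"]); print(n,{k:v for k,v in d.items() if k!="img"})
print(robot.current_t(),robot.current_eef_rot())
E
```

```text
scene {'fovy': 44.93483898669124, 'cx': 272.9923092835649, 'cy': 209.3951042948328, 'eye': array([-263.04913705,  903.92890546,  631.19762989]), 'orientation': array([-2.0025352 ,  0.00738494, -2.48731467])}
top {'fovy': 52.03645399438237, 'cx': 265.68851479418305, 'cy': 205.8196985992323, 'eye': array([ 279.50276041,  -83.54512844, 1229.3116017 ]), 'orientation': array([-2.98134537,  0.00349365, -1.57634515])}
0.1 [-3.13999929e+00 -3.16777564e-04  3.56805780e-01]
```

View pics/scene0.png

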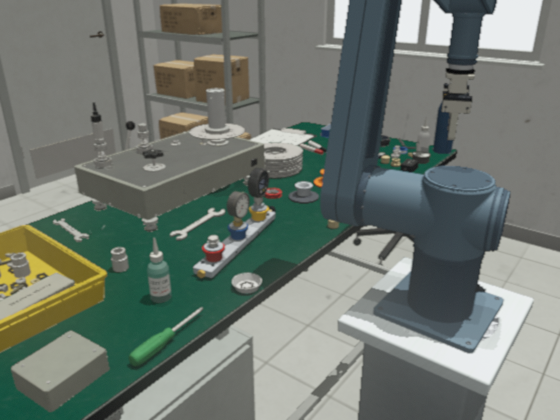

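View pics/top0.png

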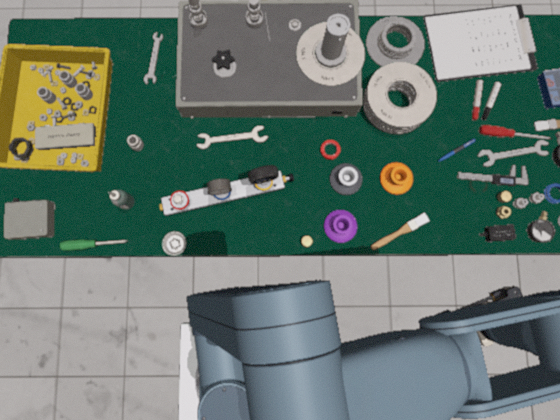

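Outlets in the top view, left to right: red (179,200) holds the plug, blue (219,188) the dial gauge and yellow (264,178) the digital gauge. There are three stand-shaped candidates: dark/steel at (346,178), orange at (397,178) and purple at (341,226). The dark one fits the description. I'll confirm it in an enlarged crop.

```bash
cat > h.py <<'E'
import numpy as np, cv2
from scipy.spatial.transform import Rotation as Ro
from bench import robot
def cam(d):
    R=Ro.from_euler('xyz',d["orientation"]).as_matrix(); f=d["img"].shape[0]/2/np.tan(np.radians(d["fovy"])/2)
    return R,f,np.array(d["eye"]),np.array([d["cx"],d["cy"]])
def at_z(d,uv,z):
    R,f,e,c=cam(d); r=R@np.append((np.array(uv)-c)/f,1); return e+r*(z-e[2])/r[2]
def proj(d,p):
    R,f,e,c=cam(d); q=(np.atleast_2d(p)-e)@R; return q[:,:2]/q[:,2:]*f+c
def tri(d1,u1,d2,u2):
    A=[];b=[]
    for d,u in((d1,u1),(d2,u2)):
        R,f,e,c=cam(d); r=R@np.append((np.array(u)-c)/f,1); r/=np.linalg.norm(r); M=np.eye(3)-np.outer(r,r); A.append(M);b.append(M@e)
    return np.linalg.lstsq(np.vstack(A),np.hstack(b),rcond=None)[0]
def crop(d,x,y,w,h,s,name):
    cv2.imwrite(name,cv2.resize(d["img"][y:y+h,x:x+w],None,fx=s,fy=s,interpolation=cv2.INTER_CUBIC))
E
python3 - <<'E'
from h import *
t=robot.get_image("top");s=robot.get_image("scene")
crop(t,150,140,130,90,6,"pics/t1.png"); crop(t,295,140,130,110,6,"pics/t2.png"); crop(s,190,160,140,110,5,"pics/s1.png")
E
```

```text
(no output)
```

View pics/t1.png

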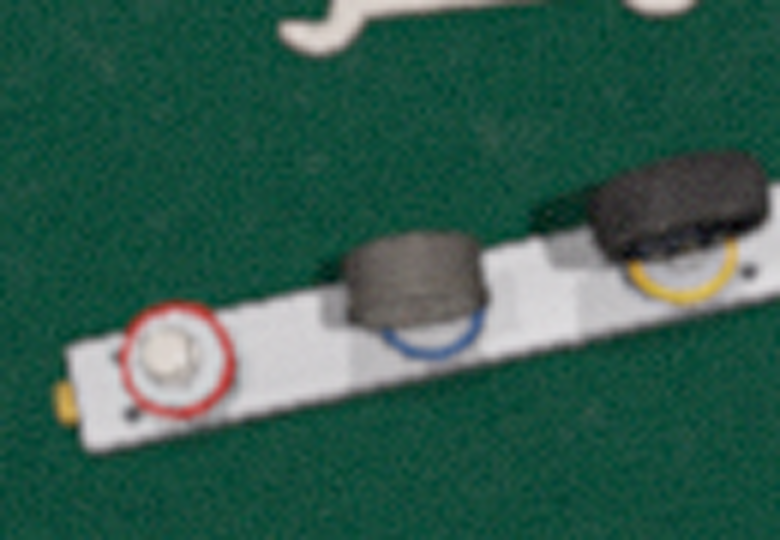

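View pics/t2.png

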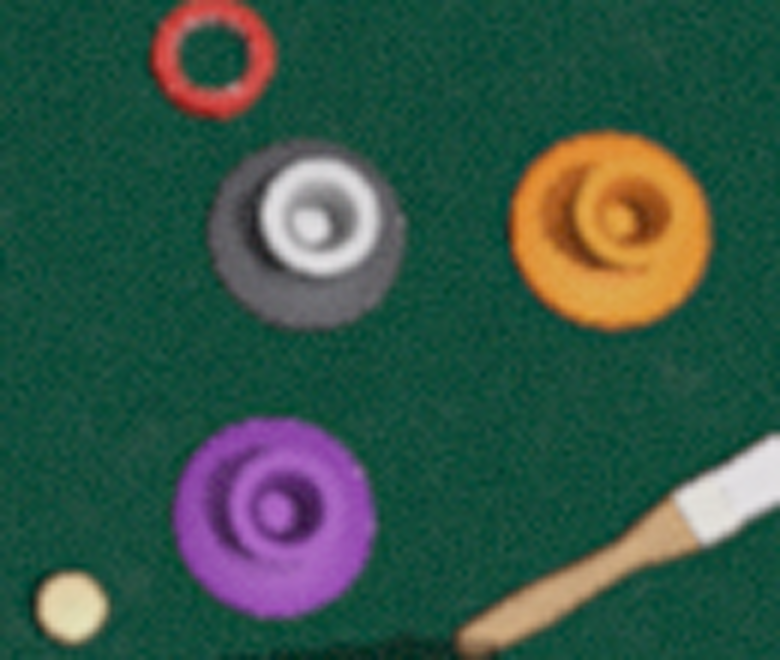

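View pics/s1.png

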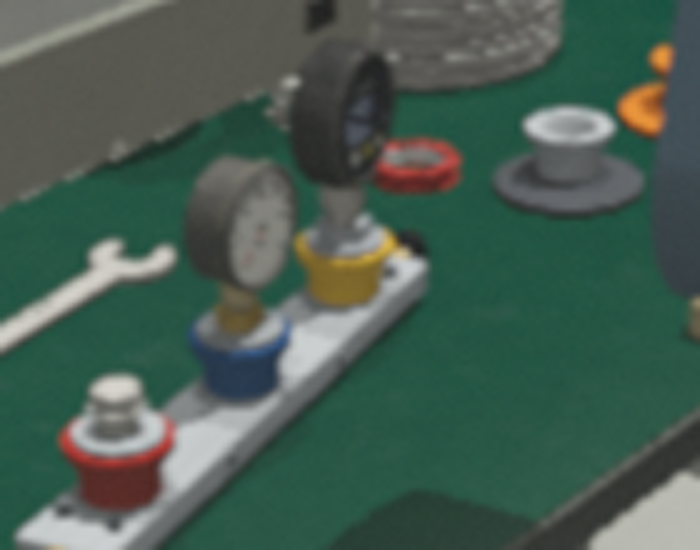

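The crops confirm the parking stand: dark foot and bare steel socket at about (348,176) in the top view, with the orange and purple ones as lookalikes. Next I'll fit the rims.

```bash
cat > m.py <<'E'
from h import *
from scipy.optimize import least_squares
def hull(mask,box):
    m=np.zeros_like(mask); x,y,w,h=box; m[y:y+h,x:x+w]=mask[y:y+h,x:x+w]
    cs=cv2.findContours(m,cv2.RETR_EXTERNAL,cv2.CHAIN_APPROX_NONE)[0]
    return cv2.convexHull(np.vstack([c for c in cs if len(c)>3]))[:,0].astype(float)
def hsv(d,lo,hi): 
    return cv2.inRange(cv2.cvtColor(d["img"],cv2.COLOR_BGR2HSV),np.array(lo),np.array(hi))
t=robot.get_image("top"); s=robot.get_image("scene")
red=lambda d:hsv(d,(0,110,60),(8,255,255))|hsv(d,(172,110,60),(180,255,255))
blue=lambda d:hsv(d,(105,90,40),(125,255,255)); yel=lambda d:hsv(d,(18,110,80),(32,255,255))
bx={"t":[(166,186,28,28),(205,185,30,18),(248,175,30,18)]}
def ring(d,masks,boxes):
    out=[]
    for m,b in zip(masks,boxes):
        out.append(np.array([at_z(d,p,54)[:2] for p in hull(m(d),b)]))
    return out
T=ring(t,(red,blue,yel),bx["t"])
def near(P,th):  # near arc (min along bar x) only
    a=P@[np.cos(th),np.sin(th)]; return P[a<a.min()+15]
T[1]=near(T[1],.23);T[2]=near(T[2],.23)
def res(v):
    d=np.array([-np.sin(v[2]),np.cos(v[2])])
    return np.hstack([np.hypot(*(P-(v[:2]+(1-k)*120*d)).T)-26.5 for k,P in enumerate(T)])
r=least_squares(res,[480,50,.23],loss="soft_l1"); v=r.x
print("bar mid",v,"rms",np.sqrt((res(v)**2).mean()))
d=np.array([-np.sin(v[2]),np.cos(v[2])])
C=[v[:2]+(1-k)*120*d for k in range(3)];print(C)
P=T[0]; c=least_squares(lambda q:np.hypot(*(P-q[:2]).T)-q[2],[*C[0],26]).x; print("red alone",c)
# stand: steel rim z=42, foot
g=hsv(t,(0,0,150),(180,60,255)); P=np.array([at_z(t,p,42)[:2] for p in hull(g,(335,160,30,30))])
c=least_squares(lambda q:np.hypot(*(P-q[:2]).T)-q[2],[*P.mean(0),26]).x; print("stand rim",c)
g=cv2.bitwise_not(hsv(t,(50,90,0),(95,255,255))); P=np.array([at_z(t,p,3)[:2] for p in hull(g,(328,162,36,35))])
f=least_squares(lambda q:np.hypot(*(P-q[:2]).T)-q[2],[*P.mean(0),47]).x; print("stand foot",f)
# scene cross-check of rims
for nm,m,b in(("red",red,(198,240,30,25)),):
    P=np.array([at_z(s,p,54)[:2] for p in hull(m(s),b)]); print("scene",nm,P.min(0),P.max(0))
g=hsv(s,(0,0,150),(180,60,255)); P=np.array([at_z(s,p,42)[:2] for p in hull(g,(290,178,26,14))])
print("scene stand",least_squares(lambda q:np.hypot(*(P-q[:2]).T)-q[2],[*P.mean(0),26]).x)
for n,z,l in(("dial",115,[(350,262),(352,325),(478,243),(487,310)]),("digi",130,[(590,205),(612,262),(757,158),(768,218)])):
    Q=np.array([at_z(t,((a+.5)/6-.5+150,(b+.5)/6-.5+140),z)[:2] for a,b in l])
    L=(Q[0]+Q[1]-Q[2]-Q[3])/2; print(n,"centre",Q.mean(0),"width",np.hypot(*L),"yaw",np.arctan2(-L[0],L[1]))
# overlay
o=[]
for d_,nm in((t,"t"),(s,"s")):
    im=cv2.resize(d_["img"],None,fx=5,fy=5,interpolation=cv2.INTER_CUBIC)
    a=np.linspace(0,2*np.pi,60)
    for q,z in[(C[0],54),(C[1],54),(C[2],54),(c[:2],42)]:
        pp=proj(d_,np.c_[q[0]+26.5*np.cos(a),q[1]+26.5*np.sin(a),0*a+z]); cv2.polylines(im,[((pp+.5)*5).astype(int)],True,(255,0,255),1)
    x,y=(160,155) if nm=="t" else (190,165)
    cv2.imwrite(f"pics/ov_{nm}.png",im[y*5-0:y*5+400,x*5:x*5+800] if nm=="s" else cv2.resize(im[y*5:y*5+300,x*5:x*5+1030],None,fx=.77,fy=.77))
a,b=cv2.imread("pics/ov_t.png"),cv2.imread("pics/ov_s.png")[:,:793]; w=min(a.shape[1],b.shape[1]); cv2.imwrite("pics/ov.png",np.vstack([a[:,:w],b[:,:w]])[:600])
E
python3 m.py
```

```text
bar mid [5.15352688e+02 4.38782185e+01 2.22271666e-01] rms 0.9492079883095259
[array([488.89917148, 160.92612088]), array([515.35268801,  43.87821845]), array([541.80620455, -73.16968398])]
red alone [488.77963602 160.58917737  26.60339684]
stand rim [ 556.56583059 -313.83789838   27.26597502]
stand foot [ 556.71864188 -313.79386825   48.04874322]
scene red [438.19928927 149.36844341] [511.70619362 212.44017806]
scene stand [ 554.44637215 -310.38808763   26.73741661]
dial centre [510.58714014  42.36351693] width 58.31895559277952 yaw 0.12518648300165694
digi centre [539.82507513 -74.69313651] width 73.35050714741412 yaw 0.27488713540767484
```

View pics/ov.png

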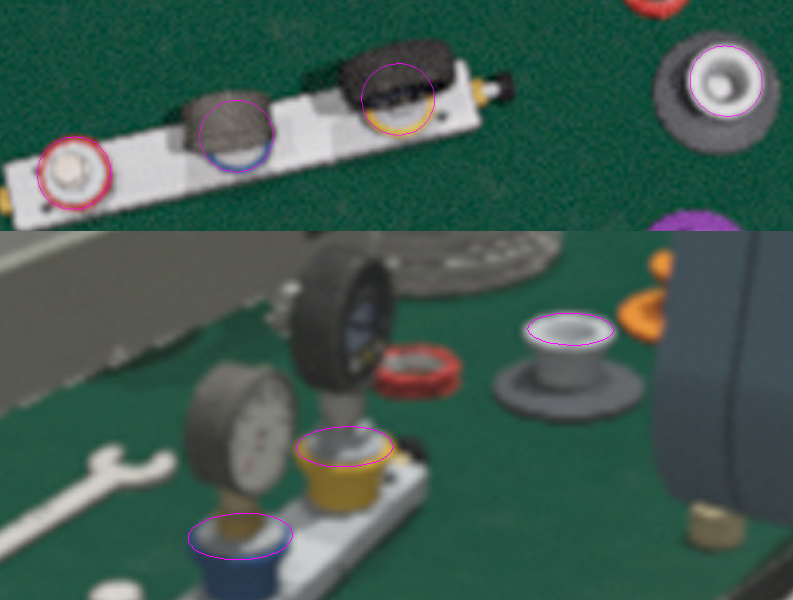

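The rim fits agree with the overlay in both views: radii 26.6 and 27.3 mm against the nominal 26.5. Next: move the plug to the stand.

```bash
cat > a.py <<'E'
from h import *
th=0.2223; u=np.array([-np.sin(th),np.cos(th)])
MID=np.array([515.35,43.88]); RED=MID+120*u; BLUE=MID; YEL=MID-120*u; STAND=np.array([556.6,-313.8])
def rpy(y): return [np.pi,0,y+np.pi/2]
def off(yaw,dx): return dx*np.array([np.cos(yaw),np.sin(yaw)])
def pick(xy,z,yaw,lift,above=60):
    robot.move_ptp([*xy,max(z+above,260)],rpy(yaw)); robot.move_linear([*xy,z],speed=120); robot.sleep(.2)
    robot.move_gripper(0.0); robot.sleep(.2)
    print("grip w",robot.current_gripper_width()*93,"F",robot.current_finger_force(),"t",robot.current_t())
    robot.move_linear([*xy,lift],speed=100); print("lifted w",robot.current_gripper_width()*93)
def place(xy,z,lift,yaw=None):
    robot.move_linear([*xy,lift],None if yaw is None else rpy(yaw),speed=180); robot.sleep(.3)
    robot.move_linear([*xy,z+40],speed=120); robot.sleep(.2)
    hit=robot.move_linear([*xy,z],speed=40,f_stop=20)
    print("placed hit",hit,"dz",robot.current_tcp_pos()[2]-z,"F",robot.current_contact_force())
def release(w,up):
    robot.move_gripper(w); robot.sleep(.3); p=robot.current_tcp_pos(); robot.move_linear([p[0],p[1],up],speed=120)
    print("released t",robot.current_t())
E
python3 - <<'E'
from a import *
pick(RED,80,th,260)
place(STAND,68.5,260)
E
```

```text
grip w 26.462589248731177 F 30.00002682209015 t 6.0167
lifted w 26.12256396617278
placed hit False dz 0.30734350304085467 F [ 0.81191773  0.49946295 -0.93100899]
```

```bash
python3 - <<'E'
from a import *
release(1.0,180)
yd=.125; o=off(yd,-2.5)
robot.move_linear([*(STAND+[-20,40]),270],speed=200)
pick(BLUE+o,134,yd,215)
s=robot.get_image("scene");t=robot.get_image("top")
a=cv2.resize(t["img"][140:220,150:380],None,fx=3.4,fy=3.4); b=cv2.resize(s["img"][130:240,190:350],None,fx=3,fy=3)
w=min(a.shape[1],b.shape[1]); cv2.imwrite("pics/c1.png",np.vstack([cv2.copyMakeBorder(x,0,0,0,800-x.shape[1],0) for x in(a,b)])[:600])
E
```

```text
released t 16.375
grip w 29.606084503603356 F 29.872301816940308 t 20.8417
lifted w 29.253247288097885
```

View pics/c1.png

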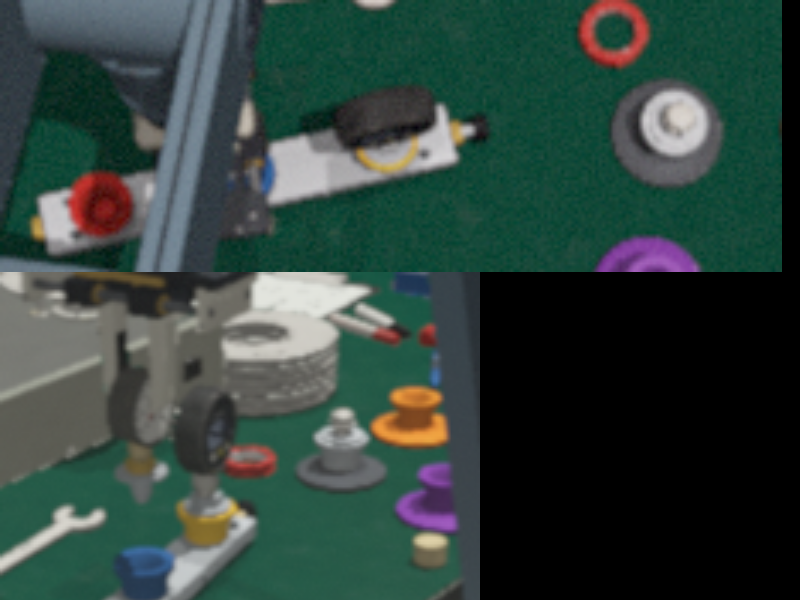

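The plug stands home in the parking stand (top crop, 680,118), and the dial gauge hangs upright in the gripper. Continuing with the two gauges.

```bash
python3 - <<'E'
from a import *
o=off(.125,-2.5)
place(RED+o,134.3,215)
if robot.current_tcp_pos()[2]<137:
    release(1.0,230)
    yg=.26; o=off(yg,-1)
    pick(YEL+o,154,yg,240)
    place(BLUE+o,154.3,240)
E
```

```text
placed hit False dz 0.2222868185114919 F [ 0.64593108 -0.09095159 -4.29920247]
released t 27.225
grip w 29.499511928352263 F 29.743001461029053 t 30.6167
lifted w 29.73756521294535
placed hit False dz 0.23668893273716662 F [ 0.3151428  -0.06955987 -4.28299046]
```

```bash
python3 - <<'E'
from a import *
release(1.0,270)
pick(STAND,68,th,240)
place(YEL,80.5,240)
if robot.current_tcp_pos()[2]<83:
    release(1.0,270)
    robot.move_ptp([192,-515,260],[np.pi,0,.357]); robot.sleep(.3)
s=robot.get_image("scene");t=robot.get_image("top")
a=cv2.resize(t["img"][150:230,100:360],None,fx=3,fy=3); b=cv2.resize(s["img"][150:270,130:350],None,fx=3,fy=3)
cv2.imwrite("pics/c2.png",np.vstack([cv2.copyMakeBorder(x,0,0,0,800-x.shape[1],0) for x in(a,b)]))
print(robot.current_t())
E
```

```text
released t 37.15
grip w 26.377138613369382 F 29.999981224536896 t 41.7
lifted w 26.223494184087826
placed hit False dz 0.2830125238159269 F [ 0.13201673  0.49206108 -1.82189045]
released t 51.0333
53.4583
```

View pics/c2.png

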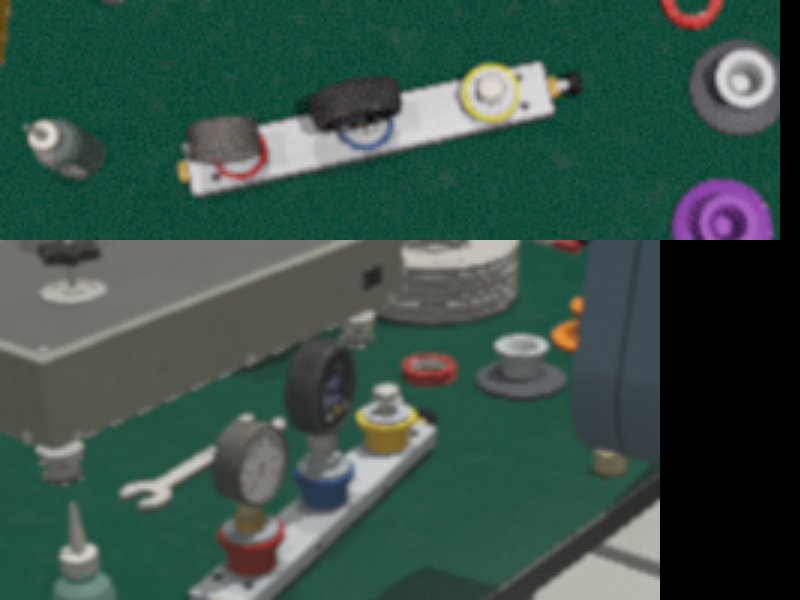

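The view shows the dial gauge in red, the digital gauge in blue and the plug in yellow, all seated and straight. The stand at (745,80) is empty, and the bottle and cap look untouched (the dish is outside these crops).

```bash
python3 -c "
from bench import robot
print(robot.hand_in())"
```

```text
the job is handed in; nothing more can be done
None
```

The job is handed in at about 53 s: the digital gauge is in the blue outlet, the dial gauge in the red and the blanking plug in the yellow, all seated and straight in the last pictures, with the parking stand empty; I don't have the judge's result.

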